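# Load the stoppered sample bottles into their carrier pucks

## Robot

A 7-joint arm with a two-finger parallel gripper is mounted at the origin on the work surface. World frame = base frame: x ahead of the robot, y to its left, z up, the work surface at z = 0. Lengths are in m, angles in rad, forces in N, time in s.
With the tool pointing down it reaches from about 0.425 to 0.825 m from the base axis. Payload 3.6 kg.
Tool frame: the origin (TCP) lies where the fingers leave the gripper's body, on its centre line; the fingertips stand 73 mm ahead of it and the grasp point (between the pads) lies 54 mm ahead of it; z points along the fingers, y is the line along which they close (so a half turn about z gives the same grasp; the last joint's range is limited). The gripper opens to 85 mm and grips with 20 to 120 N. Pads are 22 mm wide; open, the fingers measure 114 mm over their backs; the gripper's body (76 mm by 85 mm) begins 54 mm behind the grasp point. The pads swing forward as they close: fully open they stand 13 mm farther back than shut.
Start: joints at [-1.175, 0.615, -0.013, 1.423, 0.008, 1.103, -0.04], TCP at [0.267, 0.593, 0.304] pointing down, gripper open.
Joint ranges: [-3.12, 3.12], [-0.3, 2.06], [-1.34, 1.32], [0.26, 2.42], [-1.36, 4.5], [0.01, 1.98], [-2.84, 2.84]. Speed limits (rad/s): [2.79, 2.79, 3.14, 3.14, 3.14, 3.14, 3.14].

## Interface

Orientations are given as a unit quaternion [x, y, z, w].
In Python, from station import arm, snapshot, camera_info, ticket gives the robot as it stands. Calls block until the motion is done:
- arm.movep(position, orientation): joint-space move of the TCP to a pose.
- arm.line_to(position, velocity=0.15, ori=None): straight line of the TCP; ori=None keeps the orientation; velocity is the mean speed in m/s.
- arm.move_j(angles): joint-space move.
- arm.move_gripper(opening, effort=None): opening from 0.0 (shut) to 1.0 (fully open); effort is the grip in N (None keeps the last); returns when the fingers have stopped.
- arm.pause(seconds).
- arm.ik(position, orientation): joint angles nearest the present ones, or None.
- snapshot(name): name is "side" or "top"; returns the picture (384x512x3 uint8, blue, green, red); there is no depth.
- camera_info(name): a dict with "fx", "fy", "cx", "cy" (pixels), "dist_coeffs" ([k1, k2, p1, p2, k3] as OpenCV has them; the pictures are not rectified), "R" (3x3) and "t" (3): a world point X has camera coordinates R X + t. Camera axes: x right, y down, z forward; pixel columns grow to the right and rows downward; lengths in m; the calibration is good to about 2 mm. A picture is of the moment at which its call begins. camera_info takes no time and is no camera call.
A pose or a line that the arm cannot do raises arm.MotionError and nothing moves.
- ticket.finish_job(): hands the job in; it is judged then, once.
Readings, each from a call of its own:
- arm.read_time(): time.
- arm.read_joint_positions(): joint angles.
- arm.read_dq(): joint speeds.
- arm.read_effort(): joint torques, N m.
- arm.read_tool_pos(): TCP position.
- arm.read_eef_rot(): TCP orientation.
- arm.read_ft_force(): force on the tool from outside, world axes, zero at the start.
- arm.read_wrist_torque(): the same for the moment, N m.
- arm.read_opening(): opening from 0.0 (shut) to 1.0 (fully open).
- arm.read_finger_force(): force on a finger pad.
Only numpy, scipy, OpenCV 4.12 (cv2) and the standard library are available. Lean on these libraries where they do the work, as an engineer would, in place of code of your own. Each camera call takes 0.05 s, during which the arm holds its last target. There are 200 camera calls.

## Task

Four of the small amber sample bottles on the bottling bench are stoppered and ready for the line: stand each of them upright in the carrier puck of the same colour as its stopper, flat on the puck's floor, setting the glass down gently. The two open bottles without stoppers are not ready: leave them standing where they are, and do not knock any bottle over.

Things in the scene. Friction and masses are not known exactly. Their poses are not given: they have to be found in the camera images.
- bottle_red_mid (a point): Amber glass bottle with a red stopper; loose, 0.19 kg, upright, 112 mm tall, round. This point: on its axis, half-way up (56 mm above the foot); z up the axis. Body 48 mm across to 58 mm above the foot, neck 24 mm across from 74 to 90 mm, red stopper 32 mm across from 90 to 112 mm (centre 45 mm above this point), fixed firmly: the bottle can be lifted by it.
- bottle_yellow_mid (a point): Amber glass bottle with a yellow stopper; loose, 0.19 kg, upright, 112 mm tall, round. This point: on its axis, half-way up (56 mm above the foot); z up the axis. Body 48 mm across to 58 mm above the foot, neck 24 mm across from 74 to 90 mm, yellow stopper 32 mm across from 90 to 112 mm (centre 45 mm above this point), fixed firmly: the bottle can be lifted by it.
- bottle_green_mid (a point): Amber glass bottle with a green stopper; loose, 0.19 kg, upright, 112 mm tall, round. This point: on its axis, half-way up (56 mm above the foot); z up the axis. Body 48 mm across to 58 mm above the foot, neck 24 mm across from 74 to 90 mm, green stopper 32 mm across from 90 to 112 mm (centre 45 mm above this point), fixed firmly: the bottle can be lifted by it.
- bottle_blue_mid (a point): Amber glass bottle with a blue stopper; loose, 0.19 kg, upright, 112 mm tall, round. This point: on its axis, half-way up (56 mm above the foot); z up the axis. Body 48 mm across to 58 mm above the foot, neck 24 mm across from 74 to 90 mm, blue stopper 32 mm across from 90 to 112 mm (centre 45 mm above this point), fixed firmly: the bottle can be lifted by it.
- puck_red: The red carrier puck, a shallow round cup fixed to the bench: 84 mm across outside, 68 mm across inside, rim 14 mm above the bench, inner floor 5 mm above the bench. Origin at the centre of its underside, on the bench; z up. Holds one bottle standing with about 10 mm of play all round.
- puck_yellow: The yellow carrier puck, a shallow round cup fixed to the bench: 84 mm across outside, 68 mm across inside, rim 14 mm above the bench, inner floor 5 mm above the bench. Origin at the centre of its underside, on the bench; z up. Holds one bottle standing with about 10 mm of play all round.
- puck_green: The green carrier puck, a shallow round cup fixed to the bench: 84 mm across outside, 68 mm across inside, rim 14 mm above the bench, inner floor 5 mm above the bench. Origin at the centre of its underside, on the bench; z up. Holds one bottle standing with about 10 mm of play all round.
- puck_blue: The blue carrier puck, a shallow round cup fixed to the bench: 84 mm across outside, 68 mm across inside, rim 14 mm above the bench, inner floor 5 mm above the bench. Origin at the centre of its underside, on the bench; z up. Holds one bottle standing with about 10 mm of play all round.
- open_a_mid (a point): Open amber bottle without a stopper (no colour on top); loose, 0.15 kg, 95 mm tall, body 48 mm across, neck 24 mm. This point is on its axis half-way up, 47.5 mm above its foot. Not to be moved. Bottles, pucks and four bystanders under 80 mm tall stand mixed, centres at least 90 mm apart.
- open_b_mid (a point): Open amber bottle without a stopper (no colour on top); loose, 0.15 kg, 95 mm tall, body 48 mm across, neck 24 mm. This point is on its axis half-way up, 47.5 mm above its foot. Not to be moved.
Not all that is in view belongs to the job. Of the things that look like the puck_red, take the one that is nearest to the robot's base at the start. Leave any purple look-alike of the part that bears bottle_blue_mid alone.

How it is judged:
At the end, for the whole second after the job is handed in: Each of the four stoppered bottles stands in the puck of its stopper's colour: centre within 14 mm of the puck's centre, foot on the puck's floor (within 5 mm), upright within 7 degrees, at rest and released; both open bottles still upright and within 20 mm of where they began (horizontal distance between bottle_red_mid and puck_red below 0.014 m and z of bottle_red_mid in the frame of puck_red between 0.056 and 0.066 m and angle between each of bottle_red_mid, bottle_yellow_mid, bottle_green_mid, bottle_blue_mid, open_a_mid, open_b_mid's own z axis and vertical below 0.12 rad and linear speed of each of bottle_red, bottle_yellow, bottle_green, bottle_blue below 0.02 m/s and horizontal distance between bottle_yellow_mid and puck_yellow below 0.014 m and z of bottle_yellow_mid in the frame of puck_yellow between 0.056 and 0.066 m and horizontal distance between bottle_green_mid and puck_green below 0.014 m and z of bottle_green_mid in the frame of puck_green between 0.056 and 0.066 m and horizontal distance between bottle_blue_mid and puck_blue below 0.014 m and z of bottle_blue_mid in the frame of puck_blue between 0.056 and 0.066 m and distance of each of open_a_mid, open_b_mid from where it was at the start of the episode below 0.02 m); the robot touches nothing.
It fails at once if an open bottle is moved by more than 20 mm or tipped (distance of any of open_a_mid, open_b_mid from where it was at the start of the episode above 0.02 m or angle between any of open_a_mid, open_b_mid's own z axis and vertical above 0.5 rad).
It fails at once if a stoppered bottle is knocked over (leans more than 40 degrees) (angle between any of bottle_red_mid, bottle_yellow_mid, bottle_green_mid, bottle_blue_mid's own z axis and vertical above 0.7 rad).
It fails at once if a bottle is dropped into its puck (still faster than 0.6 m/s within 40 mm of the floor of the puck) and not set down gently ((horizontal distance between bottle_red_mid and puck_red below 0.03 m and z of bottle_red_mid in the frame of puck_red below 0.101 m and linear speed of bottle_red above 0.6 m/s) or (horizontal distance between bottle_yellow_mid and puck_yellow below 0.03 m and z of bottle_yellow_mid in the frame of puck_yellow below 0.101 m and linear speed of bottle_yellow above 0.6 m/s) or (horizontal distance between bottle_green_mid and puck_green below 0.03 m and z of bottle_green_mid in the frame of puck_green below 0.101 m and linear speed of bottle_green above 0.6 m/s) or (horizontal distance between bottle_blue_mid and puck_blue below 0.03 m and z of bottle_blue_mid in the frame of puck_blue below 0.101 m and linear speed of bottle_blue above 0.6 m/s)).
It also fails if it takes over 112 s, if anything falls off the work surface, if the arm or the gripper's body presses on something with over 40 N, if the wrist force passes 120 N, or if a joint passes its speed limit or range.

## Working session

There is one attempt and no reset: what is moved stays moved. The work goes in short steps, each a Python script; the robot and the scene stay as the last script left them, time stands still between calls to the robot, and variables do not carry over. Pictures are saved under pics/ and viewed, at most 14 in all, crops included, and the job is handed in when it is done.

```bash
mkdir -p pics
python3 - <<'E'
from station import *
import cv2
for n in("top","side"):
    im=snapshot(n); cv2.imwrite(f"pics/{n}0.png",im); cv2.imwrite(f"pics/{n}0b.png",cv2.resize(im,(800,600),interpolation=cv2.INTER_CUBIC)); c=camera_info(n); print(n,c)
print(arm.read_eef_rot(),arm.read_time())
E
```

```text
top {'fx': 441.7422386483165, 'fy': 441.7422386483165, 'cx': 258.7058785962811, 'cy': 186.90083828648255, 'dist_coeffs': array([-0.03130857,  0.        ,  0.        ,  0.        ,  0.        ]), 'R': array([[-0.02770062, -0.99947785,  0.01663422],
       [-0.99623378,  0.02623528, -0.08264365],
       [ 0.08216409, -0.01886085, -0.99644033]]), 't': array([5.31722948e-04, 5.85215326e-01, 1.03440112e+00])}
side {'fx': 380.20162343411204, 'fy': 380.20162343411204, 'cx': 252.03433459085343, 'cy': 194.23450705998815, 'dist_coeffs': array([-0.06957394,  0.        ,  0.        ,  0.        ,  0.        ]), 'R': array([[ 0.99989044, -0.01451789,  0.00288752],
       [-0.00880274, -0.74003004, -0.67251621],
       [ 0.01190037,  0.67241711, -0.74007676]]), 't': array([-0.56919273,  0.04446748,  1.18542583])}
[ 2.09787071e-01  9.77746383e-01 -1.15825044e-03 -2.29486952e-04] 0.1
```

View pics/top0b.png

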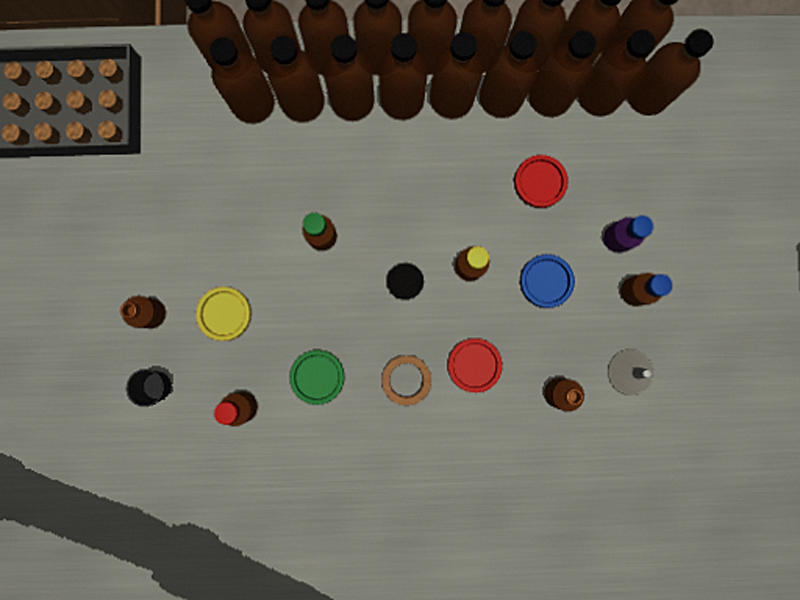

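View pics/side0b.png

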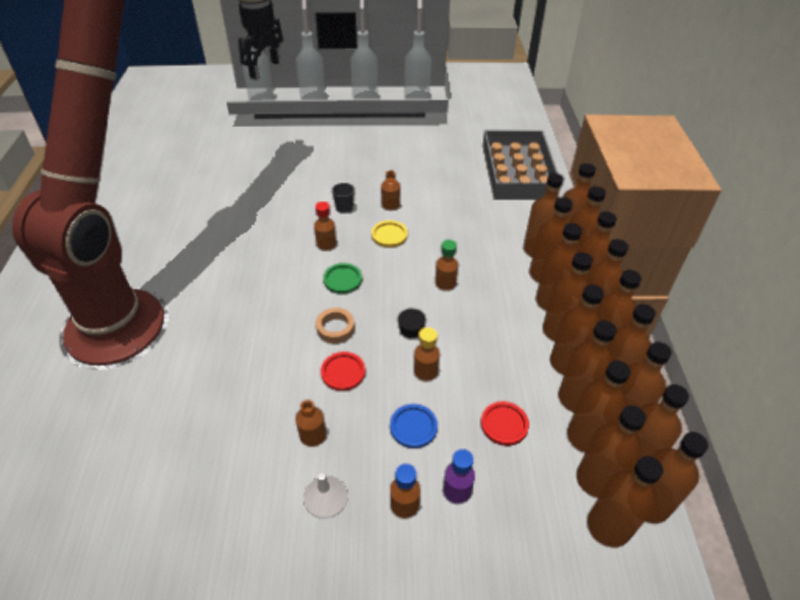

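The top view (800 px scale) shows these objects:

- **Red pucks:** (475,365) and (541,181). The lower one in the image is nearer the base.
- **Blue stoppers:** an amber bottle at (660,285), and a purple look-alike at (641,226) that I leave alone.
- **Red, yellow and green stoppers:** (226,412), (478,258) and (314,224).
- **Yellow, green and blue pucks:** (224,313), (317,376) and (547,280).
- **Open bottles:** (143,312) and (565,395).

Next I measure positions from both views.

```bash
cat > h.py <<'E'
from station import *
import cv2, numpy as np
def blobs(im,amin=25):
    hsv=cv2.cvtColor(im,cv2.COLOR_BGR2HSV); out=[]
    for c,rs in dict(red=[(0,6),(174,180)],yellow=[(24,34)],green=[(50,75)],blue=[(103,120)]).items():
        m=sum(cv2.inRange(hsv,(a,140,60),(b,255,255)) for a,b in rs)
        n,l,st,ce=cv2.connectedComponentsWithStats(m)
        for i in range(1,n):
            if st[i,4]>=amin:
                cs,_=cv2.findContours((l==i).astype(np.uint8),cv2.RETR_EXTERNAL,cv2.CHAIN_APPROX_NONE)
                x=max(cs,key=cv2.contourArea)
                M=cv2.moments(x)
                out.append((c,int(st[i,4]),np.array([M['m10'],M['m01']])/max(M['m00'],1),tuple(int(v) for v in st[i,:4])))
    return out
def cast(name,px,z):
    c=camera_info(name);K=np.array([[c['fx'],0,c['cx']],[0,c['fy'],c['cy']],[0,0,1.]])
    d=cv2.undistortPoints(np.array([[px]],float),K,c['dist_coeffs'])[0,0]
    R=np.array(c['R']);o=-R.T@c['t'];r=R.T@np.array([*d,1]);return o+r*(z-o[2])/r[2]
E
python3 - <<'E'
from h import *
np.set_printoptions(precision=4,suppress=True)
for n in("top","side"):
    im=cv2.imread(f"pics/{n}0.png")
    for c,a,p,b in blobs(im): print(n,c,a,p.round(1),b[2:],"z.014",cast(n,p,.014)[:2],"z.101",cast(n,p,.101)[:2],"z.112",cast(n,p,.112)[:2])
for k,p in dict(openA=(130,312),openB=(573,398),purple=(641,226),jar=(155,384),blk=(405,281),funnel=(640,373)).items(): print(k,cast("top",np.array(p)*.64,.09 if k!='blk' else .03)[:2])
a=cv2.imread("pics/top0.png")[125:265,270:440]; b=cv2.imread("pics/side0.png")[215:335,180:345]
cv2.imwrite("pics/crop.png",np.hstack([cv2.resize(a,(400,330)),cv2.resize(b,(400,330))]))
E
```

```text
top red 860 [346.1 115.4] (33, 34) z.014 [ 0.757  -0.2358] z.101 [ 0.7358 -0.2162] z.112 [ 0.7331 -0.2137]
top red 931 [303.5 233.5] (34, 34) z.014 [ 0.4707 -0.1201] z.101 [ 0.4729 -0.1099] z.112 [ 0.4732 -0.1086]
top red 172 [144.2 264. ] (15, 15) z.014 [0.4088 0.2624] z.101 [0.4161 0.2414] z.112 [0.417  0.2387]
top yellow 151 [305.5 164.4] (14, 14) z.014 [ 0.6379 -0.1309] z.101 [ 0.6265 -0.1198] z.112 [ 0.6251 -0.1184]
top yellow 916 [142.4 200.5] (34, 34) z.014 [0.5605 0.2654] z.101 [0.5554 0.2441] z.112 [0.5547 0.2414]
top green 144 [200.8 143. ] (13, 13) z.014 [0.6969 0.1226] z.101 [0.6807 0.113 ] z.112 [0.6786 0.1118]
top green 900 [202.5 241. ] (34, 35) z.014 [0.4596 0.1225] z.101 [0.4627 0.1129] z.112 [0.4631 0.1116]
top blue 144 [410.7 144.5] (13, 14) z.014 [ 0.6808 -0.3927] z.101 [ 0.6658 -0.3602] z.112 [ 0.664  -0.3561]
top blue 873 [350.1 179.5] (34, 34) z.014 [ 0.5981 -0.2385] z.101 [ 0.5899 -0.2186] z.112 [ 0.5889 -0.2161]
top blue 146 [422.7 181.9] (14, 13) z.014 [ 0.5875 -0.4171] z.101 [ 0.5802 -0.3826] z.112 [ 0.5792 -0.3783]
side red 271 [44.5 17.3] (15, 38) z.014 [
[... 1204 characters left out ...]
.112 ] z.112 [ 0.6252 -0.121 ]
side green 55 [286.9 158.2] (7, 9) z.014 [0.6939 0.209 ] z.101 [0.6804 0.1135] z.112 [0.6787 0.1015]
side green 315 [218.9 177.8] (23, 18) z.014 [0.4612 0.1155] z.101 [0.4704 0.0292] z.112 [0.4715 0.0183]
side blue 637 [264.4 272.1] (30, 27) z.014 [ 0.5988 -0.2426] z.101 [ 0.5946 -0.2941] z.112 [ 0.5941 -0.3006]
side blue 151 [295.5 295.1] (12, 15) z.014 [ 0.6766 -0.3117] z.101 [ 0.6648 -0.3565] z.112 [ 0.6633 -0.3621]
side blue 156 [259.3 304.5] (13, 16) z.014 [ 0.5827 -0.3363] z.101 [ 0.58   -0.3787] z.112 [ 0.5797 -0.3841]
openA [0.5612 0.3795]
openB [ 0.4213 -0.251 ]
purple [ 0.6674 -0.3633]
jar [0.4579 0.3436]
blk [ 0.6014 -0.0168]
funnel [ 0.4539 -0.3498]
```

View pics/crop.png

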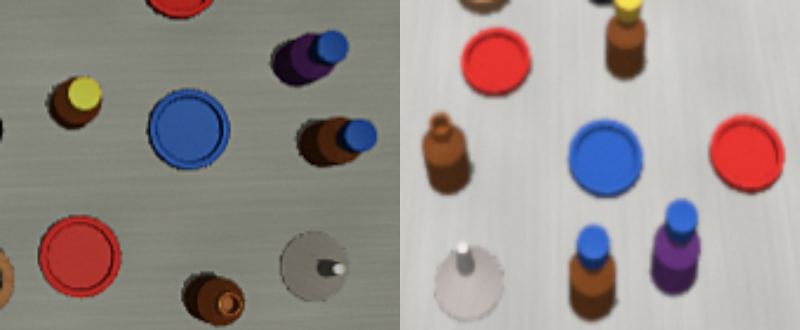

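The crop confirms both choices: the amber bottle with the blue stopper lies beside the purple one, and the near red puck is at top-view pixel (303,233). The two views agree within a few mm, so I start with red.

```bash
cat >> h.py <<'E'
from scipy.spatial.transform import Rotation
B=dict(red=(.417,.240),yellow=(.6255,-.117),green=(.679,.112),blue=(.5795,-.3795))
P=dict(red=(.471,-.1215),yellow=(.561,.263),green=(.460,.121),blue=(.598,-.2395))
OB=[(.561,.38),(.421,-.251),(.667,-.362),(.458,.344),(.60,-.017),(.454,-.35)]
def quat(a): # tool y along angle a, z down
    y=np.array([np.cos(a),np.sin(a),0]);z=np.array([0,0,-1.]);return Rotation.from_matrix(np.c_[np.cross(y,z),y,z]).as_quat()
def yaw(xy,obs):
    best=None
    for a in np.arange(-np.pi,np.pi,np.pi/12):
        q=[arm.ik([*xy,z],quat(a)) for z in(.153,.30)]
        if any(v is None for v in q): continue
        u=np.array([np.cos(a),np.sin(a)])
        cl=min(np.linalg.norm(np.array(xy)+s*.052*u-o) for s in(-1,1) for o in obs)
        s=min(cl,.075)-.01*abs(q[1][6])-.005*np.abs(np.array(q[1])-arm.read_joint_positions()).max()
        if best is None or s>best[0]: best=(s,a,cl,q[1][6])
    print("yaw",np.round(best,3)); return quat(best[1])
def pick(c,done=()):
    obs=OB+[P[k] if k in done else B[k] for k in B if k!=c]
    x,y=B[c]; q=yaw((x,y),obs)
    arm.move_gripper(.8); arm.movep([x,y,.30],q)
    arm.line_to([x,y,.153],.12); arm.move_gripper(0.,40); print(c,"grip",arm.read_opening(),arm.read_finger_force())
    arm.line_to([x,y,.30],.15); print("held",arm.read_opening(),arm.read_ft_force(),"t",arm.read_time())
def place(c,done=()):
    obs=OB+[P[k] if k in done else B[k] for k in B if k!=c]
    x,y=P[c]; q=yaw((x,y),obs)
    arm.line_to([x,y,.30],.2,q); arm.pause(.3)
    arm.line_to([x,y,.175],.15)
    f0=arm.read_ft_force()[2]; z=.175
    while z>.154:
        z-=.0015; arm.line_to([x,y,z],.03)
        if arm.read_ft_force()[2]-f0>1.5: break
    print(c,"down z",z,arm.read_ft_force()[2]-f0)
    arm.move_gripper(.75); arm.line_to([x,y,.29],.15); print("t",arm.read_time())
E
python3 - <<'E'
from h import *
pick("red")
cv2.imwrite("pics/s1.png",cv2.resize(snapshot("side"),(800,600)))
E
```

```text
yaw [0.072 0.524 0.078 0.05 ]
red grip 0.36031292773403495 39.27974045276642
held 0.36321283994245956 [ 0.40346813  0.84533247 -2.58994969] t 4.775
```

View pics/s1.png

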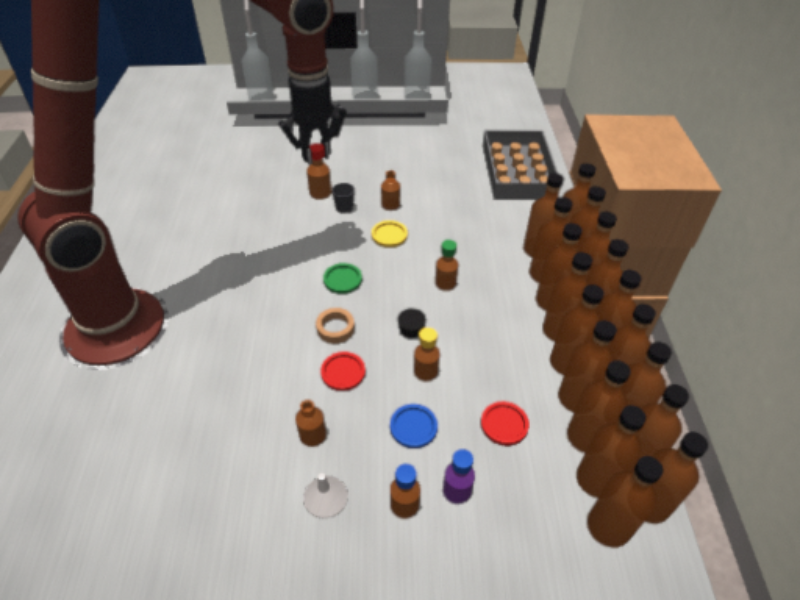

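The red bottle hangs upright in the fingers at about (318,175), and nothing else has moved.

Run:
```python
from h import *
place("red")
cv2.imwrite("pics/s2.png",cv2.resize(snapshot("side"),(800,600)))
```

```text
yaw [ 0.072 -0.524  0.114 -0.019]
red down z 0.15699999999999997 12.57027877521502
t 12.5333
```

View pics/s2.png

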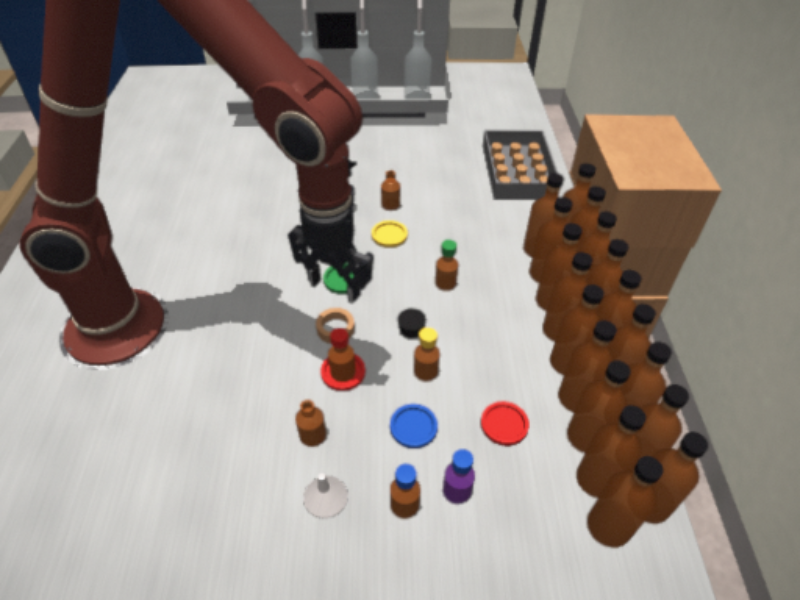

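The red bottle stands upright in the near red puck at about (342,360). I do the other three the same way, stopping if a grip is missed.

Run:
```python
from h import *
d=["red"]
for c in("green","yellow","blue"):
    pick(c,d)
    if not .3<arm.read_opening()<.45: print("bad grip",c); break
    place(c,d); d.append(c)
arm.movep([.45,.0,.40],arm.read_eef_rot())
for n in("top","side"):
    im=snapshot(n); cv2.imwrite(f"pics/{n}3.png",im); cv2.imwrite(f"pics/{n}3b.png",cv2.resize(im,(800,600)))
    if 1:
        for c,a,p,b in blobs(im):
            if 50<a<260 and p[0]>130: print(n,c,a,p.round(),cast(n,p,.115 if n=="top" else .106).round(4)[:2],P[c])
```

```text
yaw [ 0.072  0.     0.132 -0.012]
green grip 0.36184734574221 39.78272795677185
held 0.3630256884154581 [ 0.18221797 -0.3117946  -1.65429658] t 16.9333
yaw [ 0.071  0.     0.164 -0.111]
green down z 0.15699999999999997 12.980623312729316
t 23.9167
yaw [ 0.072 -0.524  0.077 -0.076]
yellow grip 0.3608002948979761 39.5183926820755
held 0.36252912133677667 [-0.55230148  1.1417282  -2.51923397] t 28.1917
yaw [ 0.072  0.262  0.108 -0.012]
yellow down z 0.15849999999999997 1.8672789045300884
t 35.7417
yaw [ 0.07  -1.047  0.088 -0.112]
blue grip 0.3613429635784442 39.47748363018036
held 0.3628944740523075 [-0.11406984 -0.0733965  -2.05574143] t 41.1917
yaw [ 0.073 -0.785  0.092 -0.052]
blue down z 0.15699999999999997 7.185780054195463
t 47.7833
top blue 144 [411. 144.] [ 0.6634 -0.355 ] (0.598, -0.2395)
side red 128 [217. 216.] [ 0.4714 -0.1213] (0.471, -0.1215)
side yellow 73 [247. 151.] [0.5555 0.1444] (0.561, 0.263)
side green 56 [217. 156.] [0.4606 0.1216] (0.46, 0.121)
side green 118 [219. 181.] [0.4712 0.0119] (0.46, 0.121)
side blue 122 [265. 252.] [ 0.5985 -0.239 ] (0.598, -0.2395)
side blue 151 [295. 295.] [ 0.6641 -0.359 ] (0.598, -0.2395)
```

View pics/side3b.png

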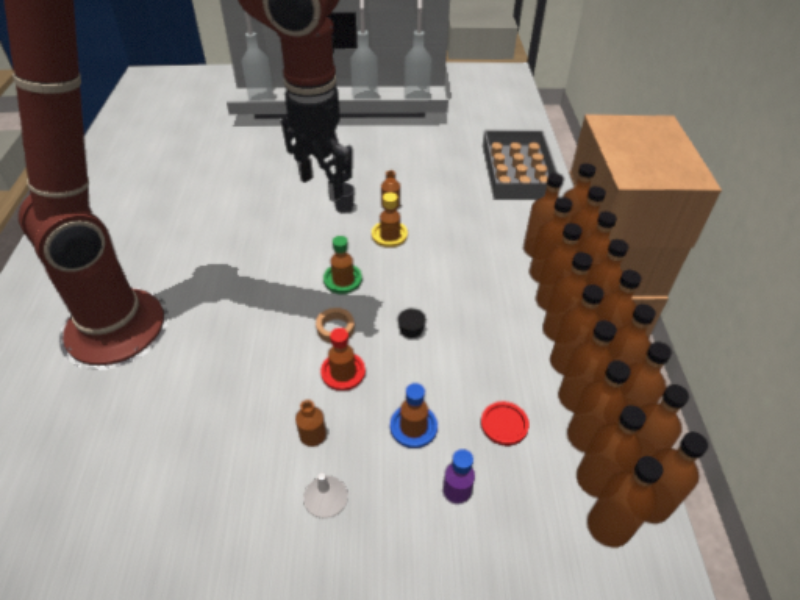

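View pics/top3b.png

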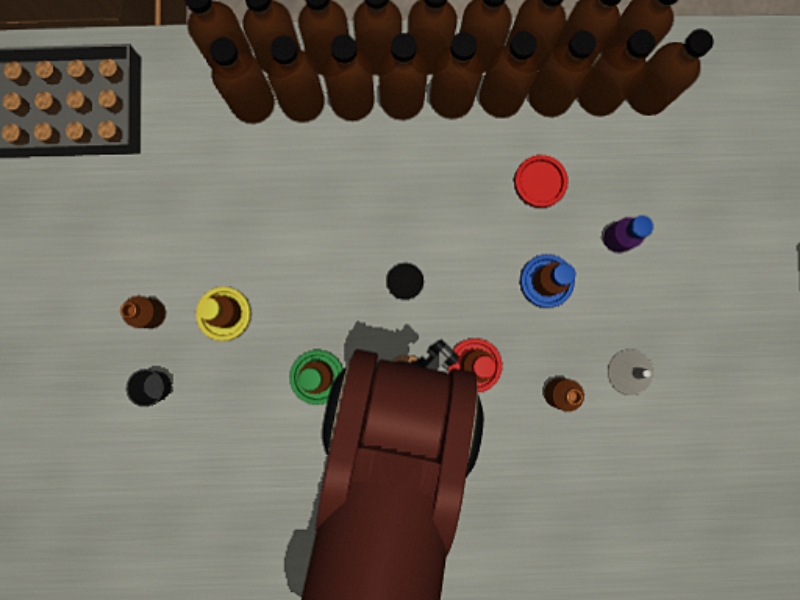

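All four bottles stand upright inside the pucks of their own colour: red at (342,360), green (342,265), yellow (390,222) and blue (414,412) in the side view. Both open bottles and the purple look-alike are where they started, and the arm is clear.

```bash
python3 -c "
from station import *
print(ticket.finish_job())"
```

```text
the job is handed in; nothing more can be done
None
```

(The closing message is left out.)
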